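# Dry-fit the copper pipe flashings

## Task

Make up the three copper roof-pipe flashings for soldering: slip each copper sleeve upright over the upstand of the base plate of its own size, right down onto the sheet, and set the copper rain cap squarely on the large sleeve. The grey zinc sleeves are for another roof (zinc must not be mixed with copper): leave them standing where they are.

Things in the scene. Friction and masses are not known exactly. Their poses are not given: they have to be found in the camera images.
- sleeve_large_mid (a point): The large COPPER sleeve: an open upright copper tube, 60 mm outer diameter, 64 mm tall, 2.5 mm wall (inner diameter 55 mm), loose. The point lies on its axis half-way up (32 mm above its lower edge); z points up along the axis. It starts standing on the bench.
- sleeve_medium_mid (a point): The medium COPPER sleeve: an open upright copper tube, 46 mm outer diameter, 56 mm tall, 2.5 mm wall (inner diameter 41 mm), loose. The point lies on its axis half-way up (28 mm above its lower edge); z points up along the axis. It starts standing on the bench.
- sleeve_small_mid (a point): The small COPPER sleeve: an open upright copper tube, 32 mm outer diameter, 48 mm tall, 2.5 mm wall (inner diameter 27 mm), loose. The point lies on its axis half-way up (24 mm above its lower edge); z points up along the axis. It starts standing on the bench.
- plate_large_seat (a point): The large copper base plate: copper sheet on a 170 mm square plywood board (fixed), with a conical pipe upstand in the middle: 50 mm diameter at its foot, 38 at its top (dark opening), 16 mm high, in a bright tinned ring 66 mm wide. The point lies on the upstand's axis on the sheet's upper face, 14 mm above the bench; z up. The large sleeve slips over this upstand; its edge then rests on the sheet.
- plate_medium_seat (a point): The medium copper base plate: copper sheet on a 150 mm square plywood board (fixed), with a conical pipe upstand in the middle: 36 mm diameter at its foot, 24 at its top (dark opening), 16 mm high, in a bright tinned ring 52 mm wide. The point lies on the upstand's axis on the sheet's upper face, 14 mm above the bench; z up. The medium sleeve slips over this upstand; its edge then rests on the sheet.
- plate_small_seat (a point): The small copper base plate: copper sheet on a 130 mm square plywood board (fixed), with a conical pipe upstand in the middle: 22 mm diameter at its foot, 10 at its top (dark opening), 16 mm high, in a bright tinned ring 38 mm wide. The point lies on the upstand's axis on the sheet's upper face, 14 mm above the bench; z up. The small sleeve slips over this upstand; its edge then rests on the sheet.
- cap_finial (a point): Copper rain cap, loose: 84 mm round brim, low cone, upright finial rod (16 mm diameter) to grip it by. Point on the finial's axis, z up: 18 mm below the finial's top, 18 mm above the cone, 36 mm above the brim's underside, 50 mm above the lowest point. Below the brim a spigot 14 mm high, 46 mm diameter tapering to 34, drops inside the large sleeve; the brim rests on the sleeve's edge. Starts standing on its spigot.
- zinc_large_mid (a point): A grey ZINC sleeve of the same form and size as the large copper one (60 mm outer diameter, 64 mm tall), standing loose on the bench. To be left alone. The point lies on its axis half-way up.
- zinc_medium_mid (a point): A grey ZINC sleeve of the same form and size as the medium copper one (46 mm outer diameter, 56 mm tall), standing loose on the bench. To be left alone. The point lies on its axis half-way up.

How it is judged:
By the outcome, as a careful person would: the job done as asked, in the order asked, and still so for the second after the job is handed in, with the robot touching nothing.
It also fails if it takes over 118 s, if anything falls off the work surface, if the arm or the gripper's body presses on something with over 40 N, if the wrist force passes 120 N, or if a joint passes its speed limit or range.

## Robot

A 7-joint arm with a two-finger parallel gripper is mounted at the origin on the work surface. World frame = base frame: x ahead of the robot, y to its left, z up, the work surface at z = 0. Lengths are in m, angles in rad, forces in N, time in s.
With the tool pointing down it reaches from about 0.4 to 0.85 m from the base axis. Payload 10.4 kg.
Tool frame: the origin (TCP) lies midway between the tips of the shut fingers; the grasp point (between the pads) lies 19 mm behind it (manip.hold_point_z is the distance from the TCP to the grasp point, in m); z points along the fingers, y is the line along which they close (so a half turn about z gives the same grasp; the last joint's range is limited). The gripper opens to 85 mm and grips with 20 to 120 N. Pads are 22 mm wide; open, the fingers measure 114 mm over their backs; the gripper's body (76 mm by 85 mm) begins 54 mm behind the grasp point. The pads swing forward as they close: fully open they stand 13 mm farther back than shut.
Start: joints at [-0.023, 0.332, -0.065, 1.46, 0.022, 1.35, -0.088], TCP at [0.625, 0, 0.231] pointing down, gripper open.
Joint ranges: [-2.6, 2.6], [-0.5, 2.12], [-1.47, 1.34], [0.16, 2.42], [-1.27, 4.41], [0.06, 2.06], [-2.6, 2.6]. Speed limits (rad/s): [2.22, 2.22, 2.79, 2.79, 3.14, 3.14, 3.14].

## Interface

Orientations are given as a unit quaternion [x, y, z, w].
In Python, from workcell import manip, eyes, job gives the robot as it stands.
- The arm moves only by the shell command python3 -m crank 'ROWS' [FORCE]. ROWS is JSON, a list that holds one entry, the list of rows, each a list of 7 numbers: the finger opening in cm, from 0 to 8.54, then the shift along the world's x, y, z in cm, then the turn, a rotation vector about the world's x, y, z in degrees. In form: [[[hand, x, y, z, ax, ay, az], ...]]. A call has 1 to 20 rows; each row shifts and turns the commanded pose from where the row before left it; what a row does not reach is not made up. A row lasts 1/8 s, in which the tool goes at most 62.5 mm and 10.7 degrees, less where a joint would pass 70% of its speed; a pose out of reach is approached as far as the arm can. A call with a gripper value outside its range is refused whole. The fingers move at their own pace and stop on an object; FORCE is the grip in N (left out, the last holds). Time passes only in rows, so rows that do not move let the fingers close. It gives the time, the measured TCP pose, the force, the opening and the grip force at its end, in the units of the state.
- manip.get_obs(): the state, without advancing time (a new reading comes with each control period).
- eyes.camera(name): name is "scene" or "side" or "wrist"; returns (picture, depth): 384x512x3 uint8, red, green, blue; 384x512 float32, m along the optical axis (not along the pixel's ray), 0 where there is no reading.
- eyes.camera_params(name): a dict with "fx", "fy", "cx", "cy" (pixels), "dist" ([k1, k2, p1, p2, k3] as OpenCV has them; the pictures are not rectified), "world_from_camera" (4x4, takes a point from camera to world coordinates); the wrist camera has in their place "hand_eye" (4x4, takes a point from camera to tool coordinates, whose origin is the TCP and whose axes are the flange's). Camera axes: x right, y down, z forward; pixel columns grow to the right and rows downward; lengths in m; the calibration is good to about 2 mm. A picture is of the moment at which its call begins: read the wrist's pose just before it. camera_params takes no time and is no camera call.
- job.hand_in(): hands the job in; it is judged then, once.
The state is a dict: "clock": time; "joint_pos": joint angles; "joint_velocities": joint speeds; "tau": joint torques, N m; "position": TCP position; "ee_rot": TCP orientation; "ft_force": force on the tool from outside, world axes, zero at the start; "torque": the same for the moment, N m; "grip_width": opening from 0.0 (shut) to 1.0 (fully open); "grasp_force": force on a finger pad.
Only numpy, scipy, OpenCV 4.12 (cv2) and the standard library are available. Lean on these libraries where they do the work, as an engineer would, in place of code of your own. Each camera call takes 0.05 s, during which the arm holds its last target. There are 200 camera calls.

## Working session

There is one attempt and no reset: what is moved stays moved. The work goes in short steps, Python scripts to look and compute and a shell command to move; the robot and the scene stay as the last step left them, time stands still between calls to the robot, and variables do not carry over. Pictures are saved under pics/ and viewed, at most 14 in all, crops included, and the job is handed in when it is done.

```bash
mkdir -p pics; ls; python3 - <<'E'
from workcell import manip, eyes, job
import cv2,numpy as np
o=manip.get_obs(); print(o); print(manip.hold_point_z)
for n in("scene","side","wrist"):
    p,d=eyes.camera(n); cv2.imwrite(f"pics/{n}0.png",p[:,:,::-1]); np.save(f"pics/{n}0.npy",d)
    print(n,eyes.camera_params(n))
a=[cv2.imread(f"pics/{n}0.png") for n in("scene","side")]
E
```

```text
pics
{'clock': 0.0, 'joint_pos': array([-0.02255562,  0.3329051 , -0.06473536,  1.46092878,  0.02160389,
        1.34990487, -0.0885153 ]), 'joint_velocities': array([-0.00073017,  0.00078716, -0.00043554,  0.00057036,  0.00200785,
       -0.00043907, -0.00018835]), 'tau': array([ 4.98105128e-04, -6.25449800e+01,  4.97091911e-02, -3.91610491e+01,
        1.63588714e-02,  9.83294769e-03, -6.01235030e-06]), 'position': array([ 6.24626456e-01, -1.31515258e-05,  2.30501257e-01]), 'ee_rot': array([ 7.07108247e-01,  7.07104944e-01, -5.33033785e-04, -4.91559515e-04]), 'ft_force': array([ 0.49017306, -0.2945362 ,  1.02880455]), 'torque': array([-0.02672497, -0.0327544 ,  0.01785697]), 'grasp_force': 0.0, 'grip_width': 0.9990442811781358}
0.0187
scene {'fx': 380.95444065579807, 'fy': 380.95444065579807, 'cx': 255.54141920590968, 'cy': 188.84633473038087, 'dist': array([-0.02833098,  0.        ,  0.        ,  0.        ,  0.        ]), 'world_from_camera': array([[-0.85815869,  0.39484145, -0.32812175,  0.82536807],
       [ 0.51319014,  0.67734128, -0.52710973,  0.46251528],
       [ 0.014125
[... 410 characters left out ...]
245, -0.83279552,  0.82715539],
       [-0.01251173, -0.87783475, -0.47880017,  0.54386376],
       [ 0.        ,  0.        ,  0.        ,  1.        ]])}
wrist {'fx': 312.1209365937484, 'fy': 312.1209365937484, 'cx': 253.42813821216345, 'cy': 189.57621612564515, 'dist': array([-0.00735273,  0.        ,  0.        ,  0.        ,  0.        ]), 'hand_eye': array([[ 6.43578679e-04, -9.54913868e-01, -2.96882284e-01,
         7.57080095e-02],
       [ 9.99999223e-01,  2.97550793e-04,  1.21072499e-03,
        -1.52879594e-03],
       [-1.06780052e-03, -2.96882833e-01,  9.54913317e-01,
        -1.43237229e-01],
       [ 0.00000000e+00,  0.00000000e+00,  0.00000000e+00,
         1.00000000e+00]])}
```

View pics/scene0.png

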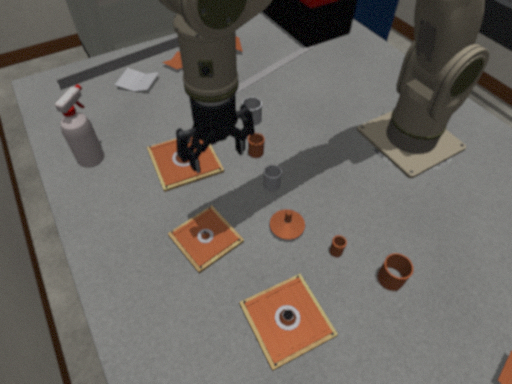

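View pics/side0.png

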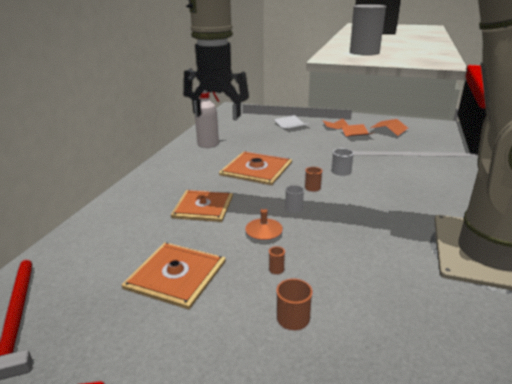

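Scene view: the large plate's upstand is at (288,317), small plate's at (206,236), and the medium plate near (183,158) is partly hidden. The copper sleeves are at (396,272) large, (256,145) medium and (338,245) small. The zinc sleeves are at (252,110) and (273,177), and the cap at (288,218). In the side view the upstands are at (176,267), (204,200) and (257,162), and the finial is at (264,215).

```bash
cat > h.py <<'E'
import numpy as np,cv2
from scipy.spatial.transform import Rotation as R
from workcell import manip,eyes
def T_of(n,obs=None):
    P=eyes.camera_params(n)
    if n!="wrist": return P,np.array(P["world_from_camera"])
    T=np.eye(4);T[:3,:3]=R.from_quat(obs["ee_rot"]).as_matrix();T[:3,3]=obs["position"]
    return P,T@P["hand_eye"]
def norm(P,uv):
    K=np.array([[P["fx"],0,P["cx"]],[0,P["fy"],P["cy"]],[0,0,1]])
    return cv2.undistortPoints(np.array(uv,float).reshape(-1,1,2),K,np.array(P["dist"])).reshape(-1,2)
def ray(P,T,uv):
    n=norm(P,uv); d=np.c_[n,np.ones(len(n))]@T[:3,:3].T
    return T[:3,3],d/np.linalg.norm(d,axis=1)[:,None]
def plane(P,T,uv,z):
    o,d=ray(P,T,uv); return o+d*((z-o[2])/d[:,2])[:,None]
def tri(views):  # [(P,T,uv)] one pixel each
    A=np.zeros((3,3));b=np.zeros(3)
    for P,T,uv in views:
        o,d=ray(P,T,[uv]);M=np.eye(3)-np.outer(d[0],d[0]);A+=M;b+=M@o
    x=np.linalg.solve(A,b)
    res=[np.linalg.norm((np.eye(3)-np.outer(d,d))@(x-o))*1000 for o,d in [(o,d[0]) for o,d in [ray(P,T,[uv]) for P,T,uv in views]]]
    return x,res
def cloud(P,T,d):
    v,u=np.mgrid[:384,:512]; n=norm(P,np.c_[u.ravel(),v.ravel()])
    X=np.c_[n,np.ones(len(n))]*d.reshape(-1,1)
    return (X@T[:3,:3].T+T[:3,3]).reshape(384,512,3)
def circ(p):
    A=np.c_[2*p,np.ones(len(p))];s=np.linalg.lstsq(A,(p**2).sum(1),rcond=None)[0]
    return s[:2],np.sqrt(s[2]+s[:2]@s[:2])
E
python3 - <<'E'
from h import *
PS,TS=T_of("scene");PD,TD=T_of("side")
pts={"plateL":((288,317),(176,267)),"plateS":((206,236),(204,200)),"plateM":((183,158),(257,162)),"finialtop":((288,213),(264,212)),"smallC":((338,240),(277,251)),"largeC":((396,265),(294,288)),"medC":((256,140),(313,170)),"zincL":((252,103),(342,153)),"zincM":((273,171),(294,190))}
for k,(a,b) in pts.items():
    x,r=tri([(PS,TS,a),(PD,TD,b)]);print(k,x.round(4),np.round(r,1))
H={}
for n,P,T in(("scene",PS,TS),("side",PD,TD)):
    C=cloud(P,T,np.load(f"pics/{n}0.npy"));im=cv2.imread(f"pics/{n}0.png")
    m=(C[...,2]>.022)&(C[...,2]<.1)&(C[...,0]>.25)&(C[...,0]<.95)&(abs(C[...,1])<.5)
    nl,lab,st,_=cv2.connectedComponentsWithStats(m.astype(np.uint8))
    for i in range(1,nl):
        if st[i,4]<15: continue
        p=C[lab==i];z=np.percentile(p[:,2],97);t=p[p[:,2]>z-.006]
        c,r=circ(t[:,:2]);print(n,st[i,:2]+st[i,2:4]//2,"ztop %.4f"%z,"c",c.round(4),"r %.4f"%r,"bgr",im[lab==i].mean(0).round())
E
```

```text
plateL [0.6159 0.2635 0.0202] [1.7 1.7]
plateS [0.6733 0.0041 0.0206] [3.5 3.5]
plateM [ 0.6155 -0.2553  0.0193] [5.1 5.1]
finialtop [0.4902 0.0702 0.0586] [0.1 0.1]
smallC [0.4282 0.1829 0.0451] [0.7 0.7]
largeC [0.3678 0.2999 0.0631] [1.1 1.1]
medC [ 0.428  -0.1786  0.0562] [1.3 1.3]
zincL [ 0.3653 -0.3086  0.0631] [2.3 2.3]
zincM [ 0.4504 -0.058   0.0557] [1.3 1.3]
scene [252 109] ztop 0.0672 c [ 0.3657 -0.3102] r 0.0290 bgr [83. 82. 82.]
scene [ 84 147] ztop 0.0973 c [ 0.8395 -0.3983] r 0.0379 bgr [77. 77. 82.]
scene [256 143] ztop 0.0590 c [ 0.4274 -0.182 ] r 0.0214 bgr [33. 48. 79.]
scene [178 158] ztop 0.0319 c [ 0.6232 -0.2531] r 0.0121 bgr [ 60.  72. 101.]
scene [272 175] ztop 0.0590 c [ 0.4516 -0.0594] r 0.0216 bgr [76. 75. 75.]
scene [288 223] ztop 0.0663 c [0.4915 0.0722] r 0.0066 bgr [ 55.  85. 146.]
scene [205 234] ztop 0.0325 c [0.6769 0.0039] r 0.0052 bgr [49. 59. 83.]
scene [339 244] ztop 0.0512 c [0.4291 0.1872] r 0.0149 bgr [41. 58. 92.]
scene [396 270] ztop 0.0666 c [0.3675 0.3047] r 0.0290 bgr [33. 48. 79.]
scene [288 317] ztop 0.0336 c [0.619  0.2641] r 0.0092 b
[... 151 characters left out ...]
gr [106. 105. 106.]
side [256 162] ztop 0.0327 c [ 0.614  -0.2511] r 0.0148 bgr [ 54.  72. 111.]
side [313 176] ztop 0.0570 c [ 0.4268 -0.1799] r 0.0216 bgr [ 53.  70. 107.]
side [294 195] ztop 0.0572 c [ 0.4514 -0.0573] r 0.0217 bgr [101. 101. 102.]
side [202 199] ztop 0.0318 c [0.6743 0.0058] r 0.0037 bgr [ 49.  69. 109.]
side [263 222] ztop 0.0654 c [0.4909 0.0757] r 0.0052 bgr [ 66. 103. 177.]
side [276 256] ztop 0.0497 c [0.429  0.1888] r 0.0149 bgr [ 55.  74. 114.]
side [ 16 297] ztop 0.0283 c [0.8554 0.424 ] r 0.0567 bgr [ 14.  22. 153.]
side [175 266] ztop 0.0324 c [0.617  0.2657] r 0.0092 bgr [ 50.  68. 106.]
side [294 301] ztop 0.0652 c [0.3661 0.3066] r 0.0287 bgr [ 49.  67. 106.]
```

Measured heights agree with the text. Next I check the plate sizes, because upstand radii alone don't say which plate is which, and get the start wrist view.

```bash
python3 - <<'E'
from h import *
for n in("scene","side"):
    P,T=T_of(n);C=cloud(P,T,np.load(f"pics/{n}0.npy"));im=cv2.imread(f"pics/{n}0.png").astype(int)
    for k,c in(("A",(.617,.2645)),("B",(.675,.005)),("C",(.616,-.253))):
        m=(np.hypot(C[...,0]-c[0],C[...,1]-c[1])<.13)&(C[...,2]>.006)&(C[...,2]<.025)&(im[...,2]-im[...,0]>35)
        (x,y),s,a=cv2.minAreaRect((C[m][:,:2]*1000).astype(np.float32));print(n,k,np.round([x,y,*s,a]),"z",np.median(C[m][:,2]).round(4))
        w=(np.hypot(C[...,0]-c[0],C[...,1]-c[1])<.04)&(C[...,2]>.006)&(C[...,2]<.035)&(im[...,2]-im[...,0]<22)&(im[...,2]>110)
        if w.sum()>10:
            (x,y),s,a=cv2.minAreaRect((C[w][:,:2]*1000).astype(np.float32));print("   ring",np.round([x,y,*s]),w.sum())
E
```

```text
scene A [617. 263. 151. 151.  85.] z 0.0153
   ring [618. 262.  49.  49.] 257
scene B [676.   2. 131. 130.   9.] z 0.0157
   ring [677.   4.  32.  34.] 71
scene C [ 615. -255.  171.  170.   84.] z 0.0158
   ring [ 632. -251.   25.   64.] 64
side A [617. 264. 154. 151.  86.] z 0.0143
   ring [615. 266.  49.  43.] 117
side B [676.   3. 131. 135.   9.] z 0.0143
   ring [673.   5.  34.  26.] 34
side C [ 615. -251.  171.  172.   84.] z 0.0144
   ring [ 612. -250.   58.   31.] 17
```

View pics/wrist0.png

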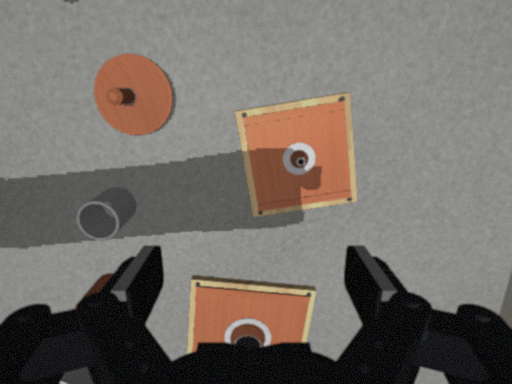

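The wrist view shows the small plate's ring at (299,158), the cap brim centred near (133,94) and the medium zinc sleeve at (98,219). Sizes settle it: the large plate is at (0.615,-0.253), the medium at (0.617,0.264) and the small at (0.675,0.004). I'll move over the small sleeve first.

```bash
cat > look.py <<'E'
# look.py x y zlo zhi : wrist depth + colour outline of thing near x,y, circle centre of points in z band
import sys
from h import *
x,y,lo,hi=map(float,sys.argv[1:5])
o=manip.get_obs();im,d=eyes.camera("wrist");P,T=T_of("wrist",o)
if len(sys.argv)>5: cv2.imwrite(sys.argv[5],im[:,:,::-1])
C=cloud(P,T,d);rad=float(sys.argv[6]) if len(sys.argv)>6 else .05
m=(np.hypot(C[...,0]-x,C[...,1]-y)<rad)&(C[...,2]>lo)&(C[...,2]<hi)&(d>0)
p=C[m];print("tcp",o["position"].round(4),"n",m.sum(),"z97 %.4f"%np.percentile(p[:,2],97))
t=p[p[:,2]>np.percentile(p[:,2],97)-.004]
c,r=circ(t[:,:2]);print("top circ",c.round(4),"r %.4f"%r)
(a,b),r=cv2.minEnclosingCircle((t[:,:2]*1000).astype(np.float32));print("top enclosing",np.round([a,b,r],1))
v,u=np.nonzero(m);print("pixbox",u.min(),u.max(),v.min(),v.max())
E
python3 -m crank '[[[8.5,-2.45,2.35,-0.4,0,0,0],[8.5,-2.45,2.35,-0.4,0,0,0],[8.5,-2.45,2.35,-0.4,0,0,0],[8.5,-2.45,2.35,-0.4,0,0,0],[8.5,-2.45,2.35,-0.4,0,0,0],[8.5,-2.45,2.35,-0.4,0,0,0],[8.5,-2.45,2.35,-0.4,0,0,0],[8.5,-2.45,2.35,-0.4,0,0,0],[8.5,0,0,0,0,0,0],[8.5,0,0,0,0,0,0],[8.5,0,0,0,0,0,0]]]' 30; python3 look.py .429 .188 .02 .08 pics/w1.png
```

```text
clock: 1.52
position: [0.4297, 0.1872, 0.1993]
ee_rot: [0.708, 0.707, 0.0, 0.0]
ft_force: [-0.1, -0.7, 1.1]
grip_width: 0.997
grasp_force: 0.0
tcp [0.4297 0.1872 0.1993] n 643 z97 0.0494
top circ [0.4288 0.1878] r 0.0149
top enclosing [428.7 187.6  16.6]
pixbox 237 270 153 189
```

View pics/w1.png

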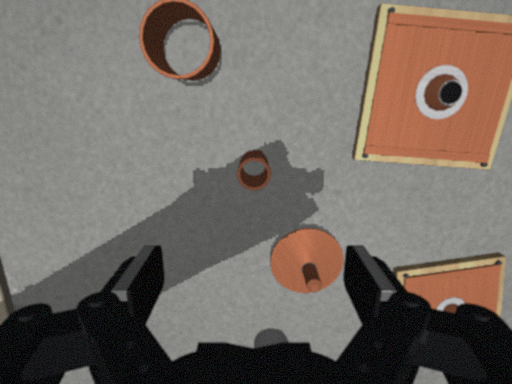

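It shows the small sleeve's mouth at (254,171), with the cap at (307,262), the large sleeve at (178,40) and the medium plate's upstand at (442,91). The small sleeve sits at (0.4287,0.1877), top 49 mm, matching the scene views. Descend and grip.

```bash
python3 -m crank '[[[6.5,-0.1,0.05,-3.5,0,0,0],[6.5,0,0,-3.5,0,0,0],[6.5,0,0,-3.5,0,0,0],[6.5,0,0,-3.5,0,0,0],[6.5,0,0,-2.5,0,0,0],[6.5,0,0,-1.5,0,0,0],[6.5,0,0,-0.5,0,0,0],[6.5,0,0,0,0,0,0],[2,0,0,0,0,0,0],[2,0,0,0,0,0,0],[2,0,0,0,0,0,0],[2,0,0,0,0,0,0],[2,0,0,0,0,0,0],[2,0,0,0,0,0,0]]]' 30; python3 -m crank '[[[2,0,0,0,0,0,0],[2,0,0,0,0,0,0],[2,0,0,1,0,0,0],[2,0,0,3,0,0,0],[2,0,0,3,0,0,0],[2,0,0,3,0,0,0],[2,0,0,2,0,0,0],[2,0,0,0,0,0,0],[2,0,0,0,0,0,0]]]' 30
```

```text
clock: 3.32
position: [0.4286, 0.1887, 0.0152]
ee_rot: [0.707, 0.707, 0.001, 0.0]
ft_force: [-1.2, -0.7, 5.8]
grip_width: 0.376
grasp_force: 29.3
clock: 4.45
position: [0.4276, 0.1883, 0.1338]
ee_rot: [0.707, 0.707, -0.0, -0.0]
ft_force: [-0.5, -0.0, -0.4]
grip_width: 0.373
grasp_force: 29.8
```

```bash
python3 - <<'E'
from h import *
o=dict(position=np.array([.62463,0,.2305]),ee_rot=np.array([.707108,.707105,-.000533,-.000492]))
P,T=T_of("wrist",o);C=cloud(P,T,np.load("pics/wrist0.npy"));im=cv2.imread("pics/wrist0.png").astype(int)
m=(np.hypot(C[...,0]-.675,C[...,1]-.004)<.1)&(C[...,2]>.008)&(C[...,2]<.025)&(im[...,2]-im[...,0]>35)
print(cv2.minAreaRect((C[m][:,:2]*1000).astype(np.float32)),np.median(C[m][:,2]))
w=(np.hypot(C[...,0]-.675,C[...,1]-.004)<.03)&(im.min(2)>120);v,u=np.nonzero(w)
h=cv2.convexHull(np.c_[u,v].astype(np.float32)).reshape(-1,2);q=plane(P,T,h,.014)
print("ring",w.sum(),circ(q[:,:2]))
m=(np.hypot(C[...,0]-.675,C[...,1]-.004)<.03)&(C[...,2]>.026);print("top",m.sum(),C[m].mean(0))
o=dict(position=np.array([.4297,.1872,.1993]),ee_rot=np.array([.7075,.7067,0,0]))
P,T=T_of("wrist",o);im=cv2.imread("pics/w1.png").astype(int)
w=np.zeros(im.shape[:2],bool);w[55:130,405:480]=im[55:130,405:480].min(2)>120;v,u=np.nonzero(w)
h=cv2.convexHull(np.c_[u,v].astype(np.float32)).reshape(-1,2);print("M ring",w.sum(),circ(plane(P,T,h,.014)[:,:2]))
E
```

```text
((676.232421875, 2.0545730590820312), (130.05776977539062, 130.35948181152344), 9.189969062805176) 0.014343133089518123
ring 520 (array([0.67678445, 0.00295459]), np.float64(0.01884248193075032))
top 14231 [0.67318862 0.00818015 0.29425961]
M ring 1219 (array([0.6180379 , 0.26330617]), np.float64(0.02638737740247985))
```

```bash
python3 -m crank '[[[2,3.11,-2.31,0.3,0,0,0],[2,3.11,-2.31,0.3,0,0,0],[2,3.11,-2.31,0,0,0,0],[2,3.11,-2.31,0,0,0,0],[2,3.11,-2.31,0,0,0,0],[2,3.11,-2.31,0,0,0,0],[2,3.11,-2.31,0,0,0,0],[2,3.11,-2.31,0,0,0,0],[2,0,0,0,0,0,0],[2,0,0,0,0,0,0],[2,0,0,-2,0,0,0],[2,0,0,-2,0,0,0],[2,0,0,0,0,0,0],[2,0,0,0,0,0,0]]]' 30; python3 look.py .6768 .003 .008 .2 pics/w2.png .1; python3 - <<'E'
import cv2
a=cv2.imread("pics/w2.png");cv2.imwrite("pics/w2c.png",cv2.resize(a[100:384,130:400],None,fx=2,fy=2))
E
```

```text
clock: 6.2
position: [0.6768, 0.0038, 0.1004]
ee_rot: [0.707, 0.707, 0.0, 0.0]
ft_force: [-1.1, 0.1, -0.5]
grip_width: 0.374
grasp_force: 30.0
tcp [0.6768 0.0038 0.1004] n 64923 z97 0.1884
top circ [ 0.676  -0.0902] r 0.1130
top enclosing [675.7  14.8  62. ]
pixbox 0 511 97 383
```

View pics/w2c.png

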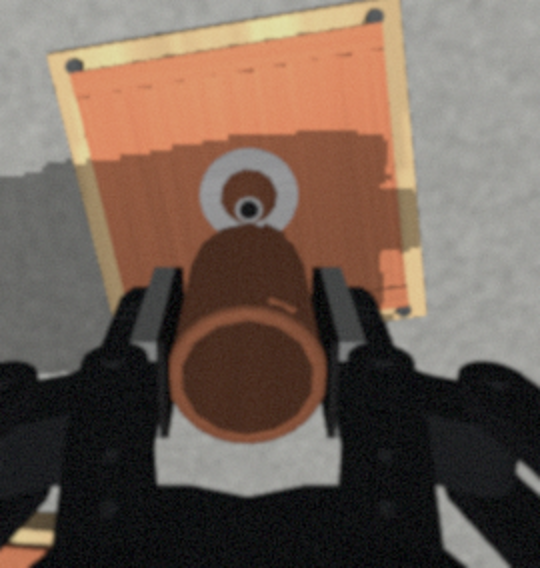

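The wrist crop shows the held sleeve's rim centred at (248,373). The upstand opening is at (249,209) and the tinned ring at (249,193), so x is aligned. Now I check y numerically.

```bash
cat > px.py <<'E'
# px.py u v z ... : wrist pixel on plane z
import sys
from h import *
o=manip.get_obs();P,T=T_of("wrist",o)
a=np.array(sys.argv[1:],float).reshape(-1,3)
for u,v,z in a: print((u,v,z),plane(P,T,[(u,v)],z)[0].round(4))
E
python3 px.py 254 286.5 .133 254.5 196.5 .014 254.5 204.5 .030
```

```text
(np.float64(254.0), np.float64(286.5), np.float64(0.133)) [0.676  0.0031 0.133 ]
(np.float64(254.5), np.float64(196.5), np.float64(0.014)) [0.6768 0.0024 0.014 ]
(np.float64(254.5), np.float64(204.5), np.float64(0.03)) [0.6767 0.0016 0.03  ]
```

```bash
python3 -m crank '[[[2,0.05,-0.06,-1,0,0,0],[2,0,0,-1.5,0,0,0],[2,0,0,-1.5,0,0,0],[2,0,0,-1,0,0,0],[2,0,0,-0.7,0,0,0],[2,0,0,-0.5,0,0,0],[2,0,0,-0.4,0,0,0],[2,0,0,-0.3,0,0,0],[2,0,0,-0.15,0,0,0],[2,0,0,0,0,0,0],[2,0,0,0,0,0,0]]]' 30
```

```text
clock: 7.62
position: [0.6774, 0.0031, 0.03]
ee_rot: [0.707, 0.707, 0.0, 0.0]
ft_force: [-1.2, 0.0, -0.3]
grip_width: 0.372
grasp_force: 30.0
```

```bash
python3 -m crank '[[[2,0,0,-0.1,0,0,0],[2,0,0,-0.05,0,0,0],[2,0,0,0,0,0,0],[2,0,0,0,0,0,0]]]' 30;  python3 -m crank '[[[5,0,0,0,0,0,0],[6.5,0,0,0,0,0,0],[6.5,0,0,0,0,0,0],[6.5,0,0,0,0,0,0],[6.5,0,0,1,0,0,0],[6.5,0,0,2.5,0,0,0],[6.5,0,0,3.5,0,0,0],[6.5,0,0,3,0,0,0],[6.5,0,0,0,0,0,0],[6.5,0,0,0,0,0,0]]]' 30; python3 look.py .677 .0025 .035 .08; python3 look.py .677 .0025 .05 .08
```

```text
clock: 8.12
position: [0.6775, 0.0031, 0.0293]
ee_rot: [0.707, 0.707, 0.0, 0.0]
ft_force: [-3.4, -0.6, 6.9]
grip_width: 0.376
grasp_force: 30.6
clock: 9.38
position: [0.677, 0.0031, 0.1281]
ee_rot: [0.707, 0.707, -0.0, -0.0]
ft_force: [-0.7, -0.5, -0.3]
grip_width: 0.76
grasp_force: 0.0
tcp [0.677  0.0031 0.1281] n 1367 z97 0.0633
top circ [0.6762 0.0023] r 0.0149
top enclosing [676.3   2.   16.7]
pixbox 231 277 175 226
tcp [0.6768 0.0031 0.1275] n 930 z97 0.0634
top circ [0.6762 0.0022] r 0.0149
top enclosing [676.2   1.8  16.8]
pixbox 232 277 179 227
```

```bash
python3 -m crank '[[[8.5,-1,-0.4,2.5,0,0,0],[8.5,-3.45,-2.6,2,0,0,0],[8.5,-3.45,-2.6,1.5,0,0,0],[8.5,-3.45,-2.6,1,0,0,0],[8.5,-3.45,-2.6,0,0,0,0],[8.5,-3.45,-2.6,0,0,0,0],[8.5,-3.45,-2.6,0,0,0,0],[8.5,-3.3,-2.4,0,0,0,0],[8.5,0,0,0,0,0,0],[8.5,0,0,0,0,0,0],[8.5,0,0,0,0,0,0]]]' 30; python3 look.py .427 -.181 .02 .08 pics/w3.png
```

```text
clock: 10.85
position: [0.428, -0.18, 0.198]
ee_rot: [0.707, 0.708, -0.0, -0.0]
ft_force: [0.3, 1.1, -0.1]
grip_width: 0.999
grasp_force: 0.0
tcp [ 0.428 -0.18   0.198] n 1184 z97 0.0574
top circ [ 0.4269 -0.1818] r 0.0218
top enclosing [ 426.8 -182.3   23.7]
pixbox 229 278 149 201
```

View pics/w3.png

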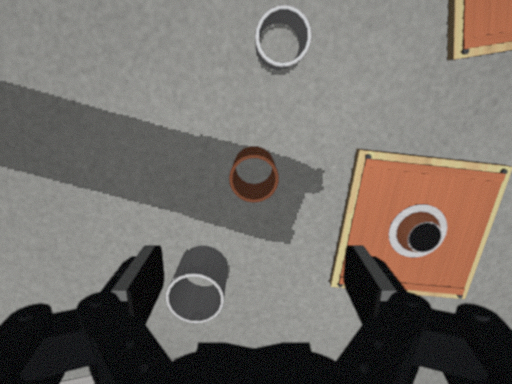

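It shows the copper medium sleeve's mouth at (254,175) and the zinc sleeves at (284,38) and (196,297), clear of the fingers. The large plate's ring is at (418,231). Descend and grip.

```bash
python3 px.py 418 231 .014 424 237 .030; python3 -m crank '[[[8,-0.1,-0.2,-3.5,0,0,0],[8,0,0,-3.5,0,0,0],[8,0,0,-3.5,0,0,0],[8,0,0,-3.5,0,0,0],[8,0,0,-2,0,0,0],[8,0,0,-1.1,0,0,0],[8,0,0,-0.5,0,0,0],[8,0,0,0,0,0,0],[8,0,0,0,0,0,0],[3.5,0,0,0,0,0,0],[3.5,0,0,0,0,0,0],[3.5,0,0,0,0,0,0],[3.5,0,0,0,0,0,0],[3.5,0,0,0,0,0,0],[3.5,0,0,0,0,0,0],[3.5,0,0,0,0,0,0]]]' 30; python3 -m crank '[[[3.5,0,0,1,0,0,0],[3.5,0,0,3,0,0,0],[3.5,0,0,3,0,0,0],[3.5,0,0,3,0,0,0],[3.5,0,0,2,0,0,0],[3.5,0,0,0,0,0,0],[3.5,0,0,0,0,0,0]]]' 30
```

```text
(np.float64(418.0), np.float64(231.0), np.float64(0.014)) [ 0.6159 -0.2556  0.014 ]
(np.float64(424.0), np.float64(237.0), np.float64(0.03)) [ 0.6144 -0.2554  0.03  ]
clock: 12.9
position: [0.4266, -0.183, 0.0228]
ee_rot: [0.707, 0.707, 0.0, 0.0]
ft_force: [-1.5, -0.4, 5.6]
grip_width: 0.519
grasp_force: 30.2
clock: 13.78
position: [0.4258, -0.1827, 0.1416]
ee_rot: [0.707, 0.707, -0.0, -0.0]
ft_force: [-0.0, -0.1, -0.6]
grip_width: 0.519
grasp_force: 31.0
```

```bash
python3 -m crank '[[[3.5,1.6,3.7,0,0,0,0],[3.5,1.6,3.7,0,0,0,0],[3.5,1.6,3.7,0,0,0,0],[3.5,1.6,3.7,0,0,0,0],[3.5,1.6,3.7,0,0,0,0],[3.5,1.6,3.7,0,0,0,0],[3.5,1.6,3.7,0,0,0,0],[3.5,1.6,3.7,0,0,0,0],[3.5,1.6,3.7,0,0,0,0],[3.5,1.6,3.7,0,0,0,0],[3.5,1.6,3.7,0,0,0,0],[3.5,1.6,3.7,0,0,0,0],[3.5,0,0.2,0,0,0,0],[3.5,0,0,-2,0,0,0],[3.5,0,0,-2,0,0,0],[3.5,0,0,0,0,0,0],[3.5,0,0,0,0,0,0]]]' 30; python3 look.py .618 .2633 .008 .2 pics/w4.png .1; python3 - <<'E'
import cv2
a=cv2.imread("pics/w4.png");cv2.imwrite("pics/w4c.png",cv2.resize(a[100:384,130:400],None,fx=2,fy=2))
E
```

```text
clock: 15.9
position: [0.6184, 0.2626, 0.1025]
ee_rot: [0.707, 0.707, 0.0, 0.0]
ft_force: [0.0, 0.1, -0.8]
grip_width: 0.518
grasp_force: 31.1
tcp [0.6184 0.2626 0.1025] n 74203 z97 0.1901
top circ [0.6178 0.1758] r 0.1060
top enclosing [617.6 273.6  62.5]
pixbox 0 511 86 383
```

View pics/w4c.png

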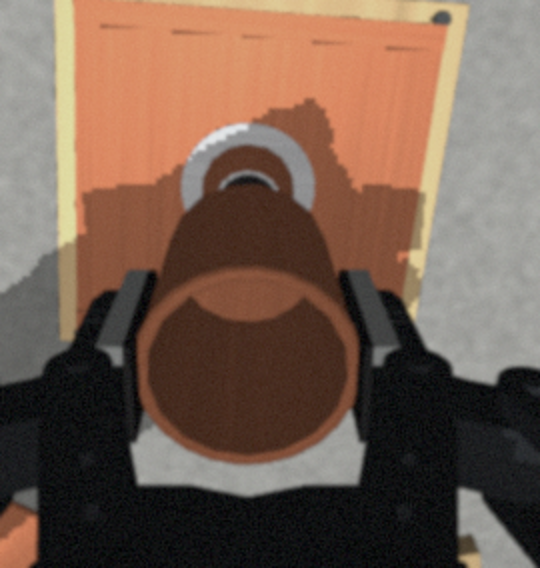

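The rim spans x 138–358 and y 268–463, centred at (248,365). The ring's x range of 181–315 is also centred at 248, with its top at y 122.

```bash
python3 px.py 254 282.75 .1357 254 161 .014 220.5 192 .014 287.5 192 .014
```

```text
(np.float64(254.0), np.float64(282.75), np.float64(0.1357)) [0.6175 0.2643 0.1357]
(np.float64(254.0), np.float64(161.0), np.float64(0.014)) [0.618  0.2892 0.014 ]
(np.float64(220.5), np.float64(192.0), np.float64(0.014)) [0.5918 0.2645 0.014 ]
(np.float64(287.5), np.float64(192.0), np.float64(0.014)) [0.6442 0.2645 0.014 ]
```

```bash
python3 -m crank '[[[3.5,0.05,-0.1,-1,0,0,0],[3.5,0,0,-1.5,0,0,0],[3.5,0,0,-1.5,0,0,0],[3.5,0,0,-1,0,0,0],[3.5,0,0,-0.5,0,0,0],[3.5,0,0,-0.4,0,0,0],[3.5,0,0,-0.3,0,0,0],[3.5,0,0,-0.25,0,0,0],[3.5,0,0,-0.1,0,0,0],[3.5,0,0,-0.1,0,0,0],[3.5,0,0,0,0,0,0],[3.5,0,0,0,0,0,0]]]' 30
```

```text
clock: 17.45
position: [0.6189, 0.2621, 0.037]
ee_rot: [0.707, 0.707, 0.0, 0.0]
ft_force: [-4.1, -2.4, 7.0]
grip_width: 0.519
grasp_force: 31.9
```

```bash
python3 -m crank '[[[5,0,0,0,0,0,0],[7.5,0,0,0,0,0,0],[8,0,0,0,0,0,0],[8,0,0,0,0,0,0],[8,0,0,1,0,0,0],[8,0,0,2.5,0,0,0],[8,0,0,3.5,0,0,0],[8,0,0,3,0,0,0],[8,0,0,0,0,0,0],[8,0,0,0,0,0,0]]]' 30; python3 look.py .618 .263 .05 .09
```

```text
clock: 18.7
position: [0.6186, 0.262, 0.1356]
ee_rot: [0.707, 0.707, -0.0, 0.0]
ft_force: [-0.7, -0.3, -0.4]
grip_width: 0.937
grasp_force: 0.0
tcp [0.6186 0.262  0.1356] n 1731 z97 0.0713
top circ [0.6176 0.2631] r 0.0218
top enclosing [617.8 262.6  23.8]
pixbox 221 286 166 233
```

```bash
python3 -m crank '[[[8.5,-1.2,0.35,2.5,0,0,0],[8.5,-3,0.5,2,0,0,0],[8.5,-3,0.5,1.5,0,0,0],[8.5,-3,0.5,0,0,0,0],[8.5,-3,0.5,0,0,0,0],[8.5,-3,0.5,0,0,0,0],[8.5,-3,0.5,0,0,0,0],[8.5,-3,0.5,0,0,0,0],[8.5,-3,0.5,0,0,0,0],[8.5,0,0,0,0,0,0],[8.5,0,0,0,0,0,0],[8.5,0,0,0,0,0,0]]]' 30; python3 look.py .367 .3055 .02 .08 pics/w5.png
```

```text
clock: 20.25
position: [0.3674, 0.3052, 0.1955]
ee_rot: [0.708, 0.707, -0.0, -0.0]
ft_force: [-0.9, 0.2, 0.4]
grip_width: 0.993
grasp_force: 0.0
tcp [0.3674 0.3052 0.1955] n 1903 z97 0.0653
top circ [0.3657 0.3052] r 0.0287
top enclosing [365.8 304.9  30.7]
pixbox 220 286 140 210
```

```bash
python3 -m crank '[[[8.5,-0.15,0,-3.5,0,0,0],[8.5,0,0,-3.5,0,0,0],[8.5,0,0,-3.5,0,0,0],[8.5,0,0,-2.5,0,0,0],[8.5,0,0,-2,0,0,0],[8.5,0,0,-1.2,0,0,0],[8.5,0,0,-0.6,0,0,0],[8.5,0,0,0,0,0,0],[8.5,0,0,0,0,0,0],[5,0,0,0,0,0,0],[5,0,0,0,0,0,0],[5,0,0,0,0,0,0],[5,0,0,0,0,0,0],[5,0,0,0,0,0,0],[5,0,0,0,0,0,0]]]' 30; python3 -m crank '[[[5,0,0,1,0,0,0],[5,0,0,3,0,0,0],[5,0,0,3,0,0,0],[5,0,0,3,0,0,0],[5,0,0,2.5,0,0,0],[5,0,0,0,0,0,0],[5,0,0,0,0,0,0]]]' 30
```

```text
clock: 22.18
position: [0.3656, 0.3058, 0.0284]
ee_rot: [0.707, 0.707, 0.0, 0.0]
ft_force: [-1.2, -0.4, 6.7]
grip_width: 0.676
grasp_force: 31.8
clock: 23.05
position: [0.365, 0.3053, 0.1522]
ee_rot: [0.707, 0.707, -0.0, 0.0]
ft_force: [0.2, -0.3, -2.5]
grip_width: 0.679
grasp_force: 32.9
```

```bash
python3 -m crank '[[[5,1.67,-3.73,0,0,0,0],[5,1.67,-3.73,0,0,0,0],[5,1.67,-3.73,0,0,0,0],[5,1.67,-3.73,0,0,0,0],[5,1.67,-3.73,0,0,0,0],[5,1.67,-3.73,0,0,0,0],[5,1.67,-3.73,0,0,0,0],[5,1.67,-3.73,0,0,0,0],[5,1.67,-3.73,0,0,0,0],[5,1.67,-3.73,0,0,0,0],[5,1.67,-3.73,0,0,0,0],[5,1.67,-3.73,0,0,0,0],[5,1.67,-3.73,0,0,0,0],[5,1.67,-3.73,0,0,0,0],[5,1.67,-3.73,0,0,0,0],[5,0,0,-2.5,0,0,0],[5,0,0,-2,0,0,0],[5,0,0,0,0,0,0],[5,0,0,0,0,0,0]]]' 30; python3 look.py .6155 -.255 .008 .2 pics/w6.png .1; python3 - <<'E'
import cv2
a=cv2.imread("pics/w6.png");cv2.imwrite("pics/w6c.png",cv2.resize(a[100:384,130:400],None,fx=2,fy=2))
E
```

```text
clock: 25.42
position: [0.6161, -0.2534, 0.1084]
ee_rot: [0.707, 0.707, 0.0, 0.0]
ft_force: [0.4, 0.2, -1.2]
grip_width: 0.677
grasp_force: 32.8
tcp [ 0.6161 -0.2534  0.1084] n 81557 z97 0.1949
top circ [ 0.6156 -0.3268] r 0.0931
top enclosing [ 615.4 -242.    63.3]
pixbox 0 511 75 383
```

View pics/w6c.png

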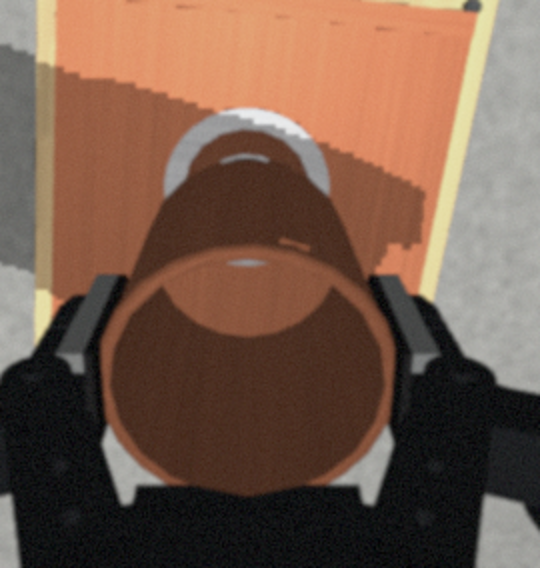

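The rim spans x 102–396 with its far edge at (249,245). The ring's far edge is at (247,107), spanning x 163–330.

```bash
python3 px.py 254.5 222.5 .144 253.3 153.5 .014  181 283 .144 328 283 .144
```

```text
(np.float64(254.5), np.float64(222.5), np.float64(0.144)) [ 0.6153 -0.2244  0.144 ]
(np.float64(253.3), np.float64(153.5), np.float64(0.014)) [ 0.6151 -0.2228  0.014 ]
(np.float64(181.0), np.float64(283.0), np.float64(0.144)) [ 0.586  -0.2506  0.144 ]
(np.float64(328.0), np.float64(283.0), np.float64(0.144)) [ 0.6448 -0.2507  0.144 ]
```

```bash
python3 -m crank '[[[5,0,-0.12,-1,0,0,0],[5,0,0,-1.5,0,0,0],[5,0,0,-1.5,0,0,0],[5,0,0,-1,0,0,0],[5,0,0,-0.5,0,0,0],[5,0,0,-0.4,0,0,0],[5,0,0,-0.3,0,0,0],[5,0,0,-0.25,0,0,0],[5,0,0,-0.15,0,0,0],[5,0,0,0,0,0,0],[5,0,0,0,0,0,0]]]' 30
```

```text
clock: 26.85
position: [0.6159, -0.2552, 0.0425]
ee_rot: [0.707, 0.707, 0.0, 0.0]
ft_force: [-3.0, 1.7, 6.0]
grip_width: 0.674
grasp_force: 33.5
```

```bash
python3 -m crank '[[[7,0,0,0,0,0,0],[8.5,0,0,0,0,0,0],[8.5,0,0,0,0,0,0],[8.5,0,0,0,0,0,0],[8.5,0,0,1,0,0,0],[8.5,0,0,2.5,0,0,0],[8.5,0,0,3.5,0,0,0],[8.5,0,0,4,0,0,0],[8.5,0,0,0,0,0,0],[8.5,0,0,0,0,0,0]]]' 30; python3 look.py .6155 -.255 .05 .1;  python3 -m crank '[[[6,-1.25,3.29,1,0,0,0],[6,-1.25,3.29,1,0,0,0],[6,-1.25,3.29,1,0,0,0],[6,-1.25,3.29,1,0,0,0],[6,-1.25,3.29,1,0,0,0],[6,-1.25,3.29,0,0,0,0],[6,-1.25,3.29,0,0,0,0],[6,-1.25,3.29,0,0,0,0],[6,-1.25,3.29,0,0,0,0],[6,-1.25,3.29,0,0,0,0],[6,0,0,0,0,0,0],[6,0,0,0,0,0,0],[6,0,0,0,0,0,0]]]' 30; python3 look.py .491 .074 .045 .09 pics/w7.png
```

```text
clock: 28.1
position: [0.6157, -0.255, 0.1519]
ee_rot: [0.707, 0.707, 0.0, 0.0]
ft_force: [0.2, -0.1, -0.4]
grip_width: 0.995
grasp_force: 0.0
tcp [ 0.6157 -0.255   0.1519] n 2530 z97 0.0793
top circ [ 0.6146 -0.2556] r 0.0287
top enclosing [ 614.5 -256.1   30.8]
pixbox 213 295 154 238
clock: 29.78
position: [0.491, 0.0728, 0.2015]
ee_rot: [0.708, 0.707, -0.0, -0.0]
ft_force: [0.7, -0.1, 0.7]
grip_width: 0.704
grasp_force: 0.0
tcp [0.491  0.0728 0.2015] n 228 z97 0.0686
top circ [0.4908 0.0728] r 0.0060
top enclosing [490.7  72.9   7.9]
pixbox 247 263 165 186
```

View pics/w7.png

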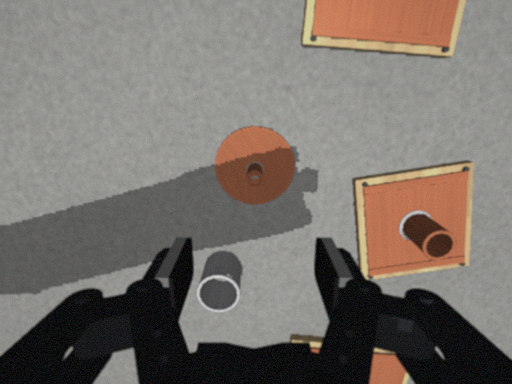

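It shows the cap brim at (255,164) and the finial at (255,174). The small sleeve stands inside its ring at (428,235). Finial at (0.4907,0.0728), top 68 mm as expected. Grip it.

```bash
python3 -m crank '[[[5,0,0,-3.5,0,0,0],[5,0,0,-3.5,0,0,0],[5,0,0,-3.5,0,0,0],[5,0,0,-2.5,0,0,0],[5,0,0,-2,0,0,0],[5,0,0,-1,0,0,0],[5,0,0,-0.5,0,0,0],[5,0,0,0,0,0,0],[5,0,0,0,0,0,0],[1,0,0,0,0,0,0],[1,0,0,0,0,0,0],[1,0,0,0,0,0,0],[1,0,0,0,0,0,0],[1,0,0,0,0,0,0],[1,0,0,0,0,0,0],[1,0,0,0,0,0,0]]]' 45; python3 -m crank '[[[1,0,0,1,0,0,0],[1,0,0,3,0,0,0],[1,0,0,3,0,0,0],[1,0,0,3,0,0,0],[1,0,0,3,0,0,0],[1,0,0,0,0,0,0],[1,0,0,0,0,0,0]]]' 45
```

```text
clock: 31.82
position: [0.491, 0.074, 0.0371]
ee_rot: [0.707, 0.707, 0.0, 0.0]
ft_force: [-0.6, 0.1, 4.9]
grip_width: 0.169
grasp_force: 44.1
clock: 32.7
position: [0.4903, 0.0738, 0.1662]
ee_rot: [0.707, 0.707, -0.0, -0.0]
ft_force: [-0.3, 0.3, -1.6]
grip_width: 0.17
grasp_force: 44.1
```

```bash
python3 -m crank '[[[1,1.24,-3.28,0,0,0,0],[1,1.24,-3.28,0,0,0,0],[1,1.24,-3.28,0,0,0,0],[1,1.24,-3.28,0,0,0,0],[1,1.24,-3.28,0,0,0,0],[1,1.24,-3.28,0,0,0,0],[1,1.24,-3.28,0,0,0,0],[1,1.24,-3.28,0,0,0,0],[1,1.24,-3.28,0,0,0,0],[1,1.24,-3.28,0,0,0,0],[1,0,0,0,0,0,0],[1,0,0,-2,0,0,0],[1,0,0,0,0,0,0],[1,0,0,0,0,0,0]]]' 45; python3 look.py .6155 -.255 .008 .2 pics/w8.png .1; python3 - <<'E'
import cv2
a=cv2.imread("pics/w8.png");cv2.imwrite("pics/w8c.png",cv2.resize(a[100:384,130:400],None,fx=2,fy=2))
E
```

```text
clock: 34.45
position: [0.6147, -0.2531, 0.1465]
ee_rot: [0.707, 0.708, -0.0, -0.0]
ft_force: [0.1, -0.2, -0.9]
grip_width: 0.17
grasp_force: 44.1
tcp [ 0.6147 -0.2531  0.1465] n 37067 z97 0.1974
top circ [ 0.6133 -0.2474] r 0.0262
top enclosing [ 613.4 -252.1   43.3]
pixbox 130 378 78 342
```

View pics/w8c.png

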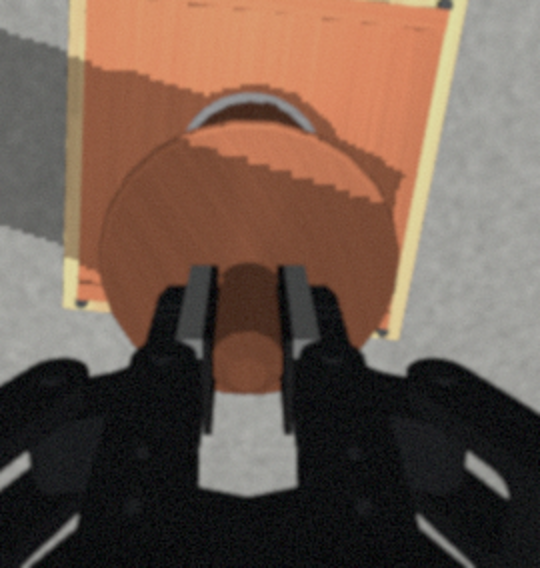

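The brim spans x 99–400 with its far edge at (249,124). The large sleeve's far rim is at (251,92).

```bash
python3 px.py 254.7 162 .125 255.7 146 .078 254.5 279 .1775 179.5 225 .124 330 225 .124
```

```text
(np.float64(254.7), np.float64(162.0), np.float64(0.125)) [ 0.6143 -0.2135  0.125 ]
(np.float64(255.7), np.float64(146.0), np.float64(0.078)) [ 0.6152 -0.2126  0.078 ]
(np.float64(254.5), np.float64(279.0), np.float64(0.1775)) [ 0.614  -0.2517  0.1775]
(np.float64(179.5), np.float64(225.0), np.float64(0.124)) [ 0.5709 -0.2509  0.124 ]
(np.float64(330.0), np.float64(225.0), np.float64(0.124)) [ 0.658  -0.2509  0.124 ]
```

The grey arc at the top is the tinned ring on the sheet, not the sleeve rim. The sleeve's position comes from the earlier depth look. I'll check the cap's centre and tilt with depth.

```bash
python3 - <<'E'
from h import *
o=manip.get_obs();im,d=eyes.camera("wrist");P,T=T_of("wrist",o);C=cloud(P,T,d);print(o["position"].round(4))
im=im.astype(int)
m=(np.hypot(C[...,0]-.6146,C[...,1]+.254)<.048)&(C[...,2]>.115)&(C[...,2]<.15)&(im[...,0]-im[...,2]>15)
p=C[m]; f=p[p[:,1]>-.25]
# far-edge outline: per column extreme
h=cv2.convexHull((p[:,:2]*1000).astype(np.float32)).reshape(-1,2); h=h[h[:,1]>-245]
print("brim",circ(h),"n",m.sum())
r=np.hypot(f[:,0]-.6146,f[:,1]+.254);e=f[(r>.03)];print("plane z=ax+by+c",np.linalg.lstsq(np.c_[e[:,:2]-[.6146,-.254],r[r>.03],np.ones(len(e))],e[:,2],rcond=None)[0])
t=(np.hypot(C[...,0]-.6146,C[...,1]+.254)<.02)&(C[...,2]>.172)&(C[...,2]<.185)&(im[...,0]-im[...,2]>15)
q=C[t];print("top",cv2.minEnclosingCircle((q[:,:2]*1000).astype(np.float32)),t.sum(),q[:,2].mean())
E
```

```text
[ 0.615  -0.2535  0.147 ]
brim (array([ 613.99737009, -254.74943804]), np.float64(43.039341860631346)) n 11305
plane z=ax+by+c [ 1.33396431e-04 -9.33307346e-03 -4.48392950e-01  1.46193242e-01]
top ((613.572265625, -255.93435668945312), 10.248274803161621) 781 0.1759122503130909
```

```bash
python3 -m crank '[[[1,0.05,-0.1,-0.7,0,0,0],[1,0,0,-0.8,0,0,0],[1,0,0,-0.8,0,0,0],[1,0,0,-0.7,0,0,0],[1,0,0,-0.5,0,0,0],[1,0,0,-0.4,0,0,0],[1,0,0,-0.3,0,0,0],[1,0,0,-0.25,0,0,0],[1,0,0,-0.1,0,0,0],[1,0,0,0,0,0,0],[1,0,0,0,0,0,0]]]' 45
```

```text
clock: 35.92
position: [0.6154, -0.2551, 0.1014]
ee_rot: [0.707, 0.707, 0.0, 0.0]
ft_force: [-0.1, 0.6, -1.3]
grip_width: 0.17
grasp_force: 44.1
```

```bash
python3 -m crank '[[[1,0,0,-0.1,0,0,0],[1,0,0,0,0,0,0],[1,0,0,0,0,0,0]]]' 45;  python3 -m crank '[[[2.5,0,0,0,0,0,0],[4,0,0,0,0,0,0],[5,0,0,0,0,0,0],[5,0,0,0,0,0,0],[5,0,0,1,0,0,0],[5,0,0,2.5,0,0,0],[5,0,0,3.5,0,0,0],[5,0,0,4,0,0,0],[5,0,0,0,0,0,0],[5,0,0,0,0,0,0]]]' 45; python3 look.py .6146 -.2555 .11 .15; python3 - <<'E'
from h import *
o=manip.get_obs();im,d=eyes.camera("wrist");P,T=T_of("wrist",o);C=cloud(P,T,d)
m=(np.hypot(C[...,0]-.6146,C[...,1]+.2555)<.045)&(C[...,2]>.07)&(C[...,2]<.11)
p=C[m];r=np.hypot(p[:,0]-.6146,p[:,1]+.2555);e=p[r>.02]
print("brim",cv2.minEnclosingCircle((p[:,:2]*1000).astype(np.float32)),"plane",np.linalg.lstsq(np.c_[e[:,:2]-[.6146,-.2555],r[r>.02],np.ones(len(e))],e[:,2],rcond=None)[0])
E
```

```text
clock: 36.3
position: [0.6156, -0.2552, 0.1011]
ee_rot: [0.707, 0.707, 0.0, 0.0]
ft_force: [-3.1, 0.7, 5.7]
grip_width: 0.173
grasp_force: 44.6
clock: 37.55
position: [0.6152, -0.255, 0.2104]
ee_rot: [0.707, 0.707, 0.0, 0.0]
ft_force: [-0.0, -0.3, -1.2]
grip_width: 0.588
grasp_force: 0.0
tcp [ 0.6152 -0.255   0.2104] n 355 z97 0.1322
top circ [ 0.6145 -0.2563] r 0.0061
top enclosing [ 614.3 -256.3    8. ]
pixbox 244 264 182 208
brim ((614.5580444335938, -256.30340576171875), 43.138221740722656) plane [-2.29363265e-04 -1.16676959e-02 -4.54869162e-01  1.00555553e-01]
```

The finial top is at 132 mm as expected, with the brim level. I'll back the arm away and take a final overall look.

```bash
python3 -m crank '[[[5,-2,3.5,0.5,0,0,0],[5,-2,3.5,0.5,0,0,0],[5,-2,3.5,0.5,0,0,0],[5,-2,3.5,0.5,0,0,0],[5,-2,3.5,0.5,0,0,0],[5,0,0,0,0,0,0],[5,0,0,0,0,0,0]]]'; python3 - <<'E'
from h import *
a=[]
for n in("scene","side"):
    p,d=eyes.camera(n);P,T=T_of(n);C=cloud(P,T,d);a.append(p[60:384,80:460,::-1])
    for k,c,zr in(("L",(.6146,-.2558),(.1,.16)),("M",(.618,.2633),(.045,.1)),("S",(.6765,.0025),(.045,.1)),("zL",(.366,-.309),(.03,.1)),("zM",(.4515,-.058),(.03,.1))):
        m=(np.hypot(C[...,0]-c[0],C[...,1]-c[1])<.045)&(C[...,2]>zr[0])&(C[...,2]<zr[1])
        if m.sum()<8: print(n,k,"few");continue
        p=C[m];z=np.percentile(p[:,2],97);print(n,k,z.round(4),circ(p[p[:,2]>z-.006][:,:2])[0].round(4))
cv2.imwrite("pics/f.png",np.hstack(a))
E
```

```text
clock: 38.52
position: [0.5152, -0.0806, 0.2349]
ee_rot: [0.707, 0.707, -0.0, -0.0]
ft_force: [0.3, -0.1, 0.2]
grip_width: 0.585
grasp_force: 0.0
scene L 0.1337 [ 0.615 -0.255]
scene M 0.0731 [0.6182 0.263 ]
scene S 0.0652 [0.6764 0.0018]
scene zL 0.0678 [ 0.3651 -0.3095]
scene zM 0.0593 [ 0.4514 -0.0597]
side L 0.1304 [ 0.6151 -0.2536]
side M 0.0713 [0.6178 0.2641]
side S 0.0631 [0.6763 0.0035]
side zL 0.0649 [ 0.3655 -0.3078]
side zM 0.057 [ 0.4514 -0.0576]
```

View pics/f.png

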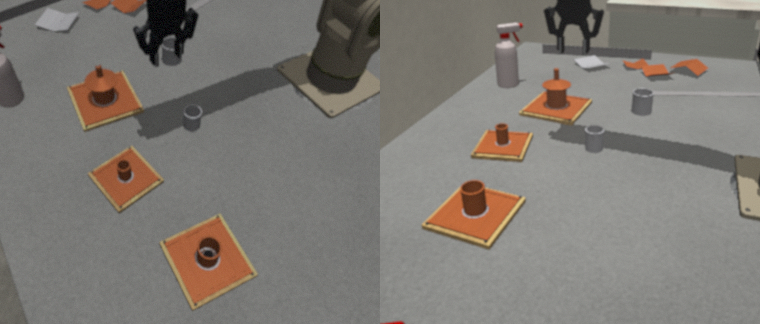

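Both views show all three sleeves upright on their plates, at (208,250), (124,170) and (100,95) in the left half. The cap sits level on the large one, and both zinc sleeves are where they started.

```bash
python3 -c "
from workcell import job
print(job.hand_in())"
```

```text
the job is handed in; nothing more can be done
None
```

I handed the job in at about 39 s: my last camera checks showed all three copper sleeves seated upright on their own plates, the rain cap level on the large sleeve, and the zinc sleeves untouched; the hand-in returned no verdict.

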